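# Mount a rail module and secure it with the end stop

### The job

Mount the loose grey module on the sloping rail, in the gap between the unit already fitted and the black end stop, not yet touching the stop: holding its foot off the rail, hook its top lip behind the rail's upper edge, then tilt the foot down until the foot clip snaps behind the lower edge. Then slide the end stop along the rail up against the module and let go. Leave the other things on the bench undisturbed.

Things in the scene. Friction and masses are not known exactly. Their poses are not given: they have to be found in the camera images.
- rail: Steel top-hat rail, 280 mm long, on a grey 300 x 170 mm panel sloping 35 degrees (upper edge away from the robot) on a fixed frame. Origin: middle of the rail at its front face, 100 mm above the bench. x up the slope, y along the rail (to the robot's left), z out of the panel. Two flanges, x = -37.5..-25 and 25..37.5 mm, z = -4..0; the panel face is z = -25, so 21 mm are free behind them.
- rail_upper_edge (a point): Middle of the free edge of the rail's upper flange, at its front face: x = 37.5, y = 0, z = 0 mm in the rail's frame. The module's lip goes over this edge and behind the 4 mm flange. The lower flange's free edge, where the clip snaps, is the mirror image at x = -37.5.
- fixed_unit_face (a point): Right-hand (-y) side of the grey unit that is fixed at the left end of the rail, at rail y = 94 mm, 30 mm above the rail's front. The unit looks like the module: 120 mm along x, 44 mm wide, 56 mm high above the rail's front. Axes as the rail's.
- module_center (a point): Centre of the loose module, a stepped grey plastic housing 120 x 54 x 72 mm (x, y, z) lying on its back on the bench, front up. x points to its top end (lip), -x to its foot (black clip tab), z out of its front. Both steps are 54 mm wide in y (a good width to grip): lower step x = -60..60, z = -20..10; upper step x = -36..36, z = 10..36 mm from here. Mass about 0.4 kg.
- module: The same module: origin at bench level under its centre, 36 mm below module_center, same axes. Its back face is at z = 16 mm; the lip, feet and clip stand under the back face and reach down to z = 0. Fully mounted, its back face lies on the rail's front (so this origin is at z = -16, x = -2..0 mm in the rail's frame) and its axes agree with the rail's.
- module_lip (a point): Tip of the lip's 4 mm thick tongue, on the slot side, mid width; at x = 32, z = 6.5 mm in module. The tongue (50 mm wide) runs from a web at x = 39.5..47.5 toward the foot. The slot between it and the back face is 6.5 mm wide at the web and opens by 22 degrees toward the tip, so the flange enters with the module tilted up to 22 degrees, foot away from the panel.
- module_clip (a joint): Sprung black clip at the module's foot, m: 0 = out (rest, and when snapped), up to 0.009 = pushed back toward the foot. 4 N preload, 700 N/m, slippery. Its nose is at x = -31..-46, z = 0..10 mm in module, ramped 39 degrees underneath; its tab sticks out 14 mm beyond the housing. Pressing the foot down (about 10 N) makes it ride back about 6 mm, then jump back to 0.
- end_stop (a joint): Position of the black end stop along the rail, m: its middle is at rail y = -0.130 + this value; 0 is at the right end of the rail; it grows toward the module (+y), up to 0.19. It slides with about 2 N of friction and stays where it is left. Starts at 0 to 0.035.
- end_stop_face (a point): Middle of the face of the black end stop that will meet the module (its +y face), 30 mm above the rail's front. The stop is 20 mm wide in y, all on the -y side of this face; its upper part is 44 mm along x and stands 52 mm above the rail's front, its lower part is 90 mm along x and 16 mm high. Axes as the rail's.
- power_adapter_center (a point): Bystander: rounded light-grey box 50 x 98 x 34 mm, loose on the bench; its centre.
- culture_dish_center (a point): Bystander: flat round dish, 89 mm across, 15 mm high, loose on the bench; its centre.
- white_bottle_center (a point): Bystander: white bottle 46 mm across, 88 mm high, loose on the bench; its centre.

How it is judged:
On the way, in this order (a step that is already met when the one before it is completed fails the run):
1. the module's lip is hooked behind the rail's upper edge while its foot is still tilted off the rail (angle between the z axis of module_center and the z axis of rail, either way round between 0.13 and 0.7 rad and angle between the y axis of module_center and the y axis of rail, either way round below 0.12 rad and x of module_lip in the frame of rail between 0.02 and 0.0365 m and z of module_lip in the frame of rail between -0.022 and -0.004 m), for 0.1 s.
2. the module lies flat on the rail with its foot clip snapped (angle between the z axis of module_center and the z axis of rail, either way round below 0.06 rad and angle between the x axis of module_center and the x axis of rail, either way round below 0.06 rad and z of module_center in the frame of rail between 0.017 and 0.0228 m and x of module_center in the frame of rail between -0.007 and 0.007 m and value of joint module_clip below 0.0015 m), for 0.2 s.
3. the end stop is against the module (all of step 2 and y of end_stop_face in the frame of module_center between -0.0305 and -0.02 m), for 0.2 s.
At the end, for the whole second after the job is handed in: The module lies flat on the rail (within 3.5 degrees, its back within about 3 mm of the rail's front, not more than 7 mm up or down the slope), lip behind the upper edge and foot clip sprung back (within 1.5 mm of its rest); the end stop is within 3.5 mm of the module's side; all at rest (all of step 3 and linear speed of module below 0.02 m/s and angular speed of module below 0.1 rad/s and velocity of joint end_stop below 0.01 m/s); the robot touches nothing.
It fails at once if the light-grey adapter box is disturbed (moved more than 20 mm) (distance of power_adapter_center from where it was at the start of the episode above 0.02 m).
It fails at once if the dish is disturbed (moved more than 20 mm) (distance of culture_dish_center from where it was at the start of the episode above 0.02 m).
It fails at once if the white bottle is disturbed (moved more than 20 mm) (distance of white_bottle_center from where it was at the start of the episode above 0.02 m).
It also fails if it takes over 59 s, if anything falls off the work surface, if the arm or the gripper's body presses on something with over 40 N, if the wrist force passes 120 N, or if a joint passes its speed limit or range.

### The arm

A 6-joint arm with a two-finger parallel gripper is mounted at the origin on a cart in front of the work surface, level with it; the furniture and walls round the work are solid. World frame = base frame: x ahead of the robot, y to its left, z up, the work surface at z = 0. Lengths are in m, angles in rad, forces in N, time in s.
With the tool pointing down it reaches from about 0.3 to 0.775 m from the base axis. Payload 14.6 kg.
Tool frame: the origin (TCP) lies midway between the tips of the shut fingers; the grasp point (between the pads) lies 19 mm behind it (grip_depth is the distance from the TCP to the grasp point, in m); z points along the fingers, y is the line along which they close (so a half turn about z gives the same grasp; the last joint's range is limited). The gripper opens to 85 mm and grips with 20 to 120 N. Pads are 22 mm wide; open, the fingers measure 114 mm over their backs; the gripper's body (76 mm by 85 mm) begins 54 mm behind the grasp point. The pads swing forward as they close: fully open they stand 13 mm farther back than shut.
Start: joints at [-1.338, 0.3, 1.521, -0, 1.321, -0.067], TCP at [0.162, -0.525, 0.231] pointing down, gripper open.
Joint ranges: [-3.03, 3.03], [-0.79, 2.21], [0.23, 2.52], [-1.04, 4.18], [0, 3.07], [-2.55, 2.55]. Speed limits (rad/s): [2.22, 2.22, 2.57, 3.14, 3.14, 3.14].

### API

Orientations are given as a unit quaternion [w, x, y, z].
In Python, from station import move_to, servo_line, set_joints, release, clamp, pause, inverse_kinematics, get_state, camera, calibration, PlanningError, sign_off, grip_depth gives the robot as it stands. Calls block until the motion is done:
- move_to(position, orientation): joint-space move of the TCP to a pose.
- servo_line(position, velocity=0.15, frame=None, contact_N=None): straight line of the TCP; frame=None keeps the orientation; velocity is the mean speed in m/s. With contact_N (N) it stops when the force on the tool has changed by that much, and returns True; else False.
- set_joints(angles): joint-space move.
- release() and clamp(grasp_force=None): open the fingers fully, or close them until they stop; grasp_force is the grip in N (None keeps the last).
- pause(seconds).
- inverse_kinematics(position, orientation): joint angles nearest the present ones, or None.
- get_state(): the state.
- camera(name): name is "scene" or "top"; returns (picture, depth): 384x512x3 uint8, red, green, blue; 384x512 float32, m along the optical axis (not along the pixel's ray), 0 where there is no reading.
- calibration(name): a dict with "camera_matrix" (3x3 intrinsics, pixels), "R" (3x3) and "t" (3): a world point X has camera coordinates R X + t. Camera axes: x right, y down, z forward; pixel columns grow to the right and rows downward; lengths in m; the calibration is good to about 2 mm. A picture is of the moment at which its call begins. calibration takes no time and is no camera call.
A pose or a line that the arm cannot do raises PlanningError and nothing moves.
- sign_off(): hands the job in; it is judged then, once.
The state is a dict: "t": time; "qpos": joint angles; "joint_velocities": joint speeds; "effort": joint torques, N m; "eef_pos": TCP position; "ee_rot": TCP orientation; "contact_force": force on the tool from outside, world axes, zero at the start; "moment": the same for the moment, N m; "gripper_width": opening from 0.0 (shut) to 1.0 (fully open); "gripper_force": force on a finger pad.
Only numpy, scipy, OpenCV 4.12 (cv2) and the standard library are available. Lean on these libraries where they do the work, as an engineer would, in place of code of your own. Each camera call takes 0.05 s, during which the arm holds its last target. There are 200 camera calls.

## Working session

There is one attempt and no reset: what is moved stays moved. The work goes in short steps, each a Python script; the robot and the scene stay as the last script left them, time stands still between calls to the robot, and variables do not carry over. Pictures are saved under pics/ and viewed, at most 10 in all, crops included, and the job is handed in when it is done.

```bash
mkdir -p pics; ls
python3 - <<'E'
from station import *
import cv2,numpy as np
for n in("scene","top"):
    p,d=camera(n); np.savez(n+"0.npz",p=p,d=d); cv2.imwrite(f"pics/{n}0.png",cv2.resize(p[:,:,::-1],(800,600)))
    c=calibration(n); print(n,c, (d>0).mean())
print(get_state(),grip_depth)
E
```

```text
pics
scene {'camera_matrix': array([[368.77169595,   0.        , 259.92633729],
       [  0.        , 368.77169595, 194.29010444],
       [  0.        ,   0.        ,   1.        ]]), 'R': array([[-0.81660049, -0.57708359,  0.0117542 ],
       [-0.3967015 ,  0.54632628, -0.73766898],
       [ 0.41927503, -0.60704376, -0.67506023]]), 't': array([0.38512918, 0.28792838, 0.70693666])} 0.9961090087890625
top {'camera_matrix': array([[352.12762891,   0.        , 249.76658025],
       [  0.        , 352.12762891, 191.94905361],
       [  0.        ,   0.        ,   1.        ]]), 'R': array([[-0.01132274, -0.99982949,  0.01458723],
       [-0.98240128,  0.00840302, -0.18659344],
       [ 0.18643905, -0.01644326, -0.98232892]]), 't': array([-0.0631261 ,  0.54137585,  1.02842357])} 0.99609375
{'t': 0.1, 'qpos': array([-1.33760180e+00,  3.00421607e-01,  1.52150827e+00,  1.61506940e-05,
        1.32069444e+00, -6.65539416e-02]), 'joint_velocities': array([-0.00021556,  0.00047964, -0.00293   , -0.00078942,  0.00026619,
        0.00086258]), 'effort': array([ 3.75778094e-03, -5.44379139e+01, -3.62369335e+01,  1.82198568e-05,
        3.03974870e-03,  1.64802418e-05]), 'eef_pos': array([ 0.1623819 , -0.52526986,  0.23077926]), 'ee_rot': array([-5.14691775e-04,  9.88790032e-01,  1.49311776e-01, -3.51334806e-05]), 'contact_force': array([-0.17608502, -1.61065209, -0.30421987]), 'moment': array([-0.01575376,  0.02741557,  0.02907474]), 'gripper_force': 0.0, 'gripper_width': 1.0048891372663067} 0.0187
```

View pics/scene0.png

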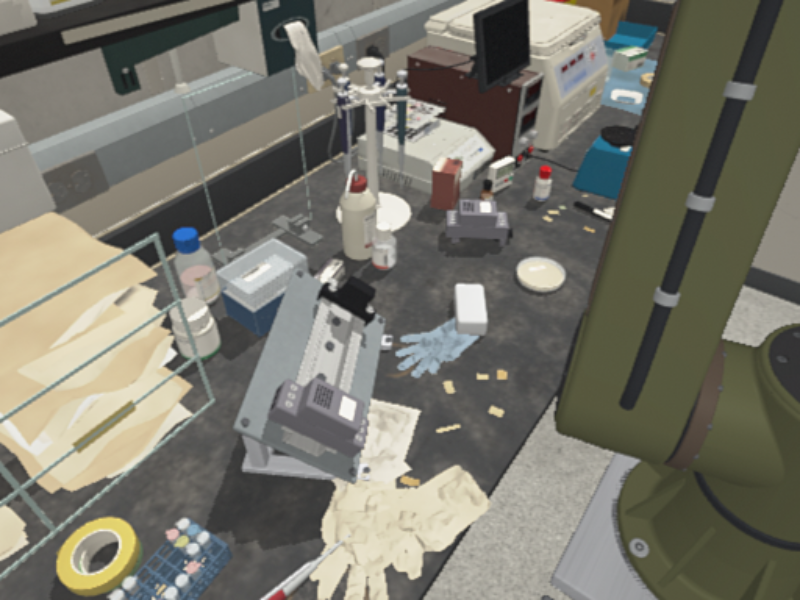

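View pics/top0.png

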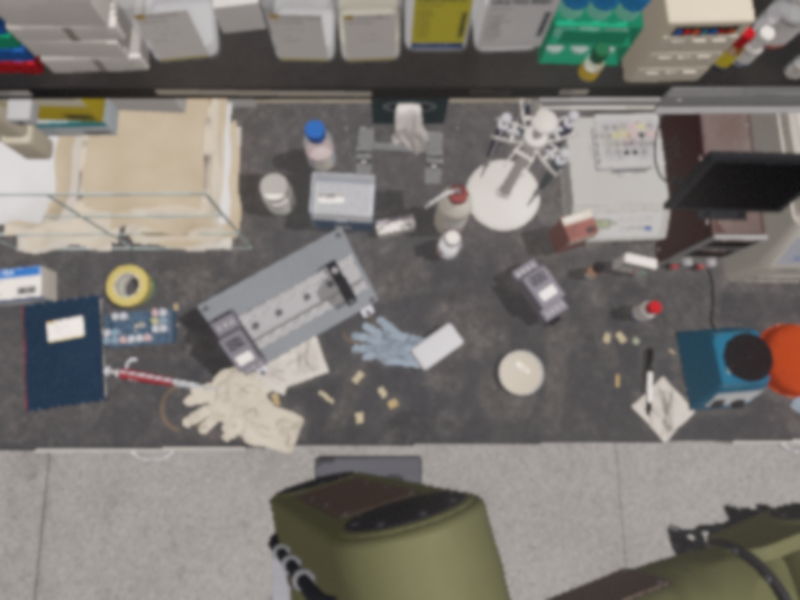

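The scene view shows the rail panel around (320,390), with the fixed unit at (320,410) and the black stop at (350,295). The module is at (478,220). In the top view the rail runs from (235,340) to (345,280) and the module is at (540,290). Next I'll measure from the depth clouds and view a crop of the module.

```bash
cat > h.py <<'E'
import numpy as np, cv2
from station import *
def cloud(n,p,d):
    c=calibration(n);K=c["camera_matrix"];v,u=np.indices(d.shape)
    C=np.stack([(u-K[0,2])/K[0,0]*d,(v-K[1,2])/K[1,1]*d,d],-1)
    return (C-c["t"])@c["R"]   # R^T (C-t)
def railR(psi,s=np.radians(35)):
    c,n=np.cos(psi),np.sin(psi)
    return np.array([[c*np.cos(s),-n,-c*np.sin(s)],[n*np.cos(s),c,-n*np.sin(s)],[np.sin(s),0,np.cos(s)]])
E
cat > m.py <<'E'
from h import *
ims=[]
for n in("scene","top"):
    z=np.load(n+"0.npz");p,d=z["p"],z["d"];W=cloud(n,p,d);ok=d>0
    print(n)
    # pixel lookups
    for nm,(a,b) in dict(module=(478,206) if n=="scene" else (535,285),panel=(270,355) if n=="scene" else (250,300)).items():
        print(nm,W[int(b*.64),int(a*.64)].round(3))
    m0=W[int(206*.64),int(478*.64)] if n=="scene" else W[int(285*.64),int(535*.64)]
    near=ok&(np.hypot(W[...,0]-m0[0],W[...,1]-m0[1])<.12)
    print("bench z",np.median(W[near&(W[...,2]<.01)][:,2]))
    for lo,hi in((.062,.085),(.036,.056),(.03,.085)):
        q=W[near&(W[...,2]>lo)&(W[...,2]<hi)][:,:2]
        r=cv2.minAreaRect(q.astype(np.float32)*1000);print((lo,hi),len(q),np.round(r[0],1),np.round(r[1],1),round(r[2],1),"medz",np.median(W[near&(W[...,2]>lo)&(W[...,2]<hi)][:,2]).round(4))
    # panel plane: iterate
    a,b=(270,355) if n=="scene" else (250,300)
    s0=W[int(b*.64),int(a*.64)]
    q=W[ok&(np.linalg.norm(W-s0,axis=-1)<.03)]
    for k in range(6):
        c=q.mean(0);nv=np.linalg.svd(q-c,full_matrices=False)[2][2];nv*=np.sign(nv[2])
        q=W[ok&(np.linalg.norm(W-s0,axis=-1)<.3)&(abs((W-c)@nv)<.004)&(W[...,2]>.01)]
    print("panel n",len(q),nv.round(4),"slope",np.degrees(np.arccos(nv[2])).round(2),"psi",np.arctan2(-nv[1],-nv[0]).round(4))
    psi=np.arctan2(-nv[1],-nv[0]);R=railR(psi);L=q@R
    r=cv2.minAreaRect(L[:,:2].astype(np.float32)*1000);print("panel rect",np.round(r[0],1),np.round(r[1],1),r[2],"z",L[:,2].mean())
    box=(160,100,120,90) if n=="scene" else (120,140,130,110)
    for x,y,w,h,in ((int(m0 is None),0,0,0),):pass
    v,u=(int(206*.64),int(478*.64)) if n=="scene" else (int(285*.64),int(535*.64))
    ims.append(cv2.resize(p[v-38:v+38,u-50:u+50],(400,304),interpolation=cv2.INTER_CUBIC))
    v,u=(250,205) if n=="scene" else (192,185)
    ims.append(cv2.resize(p[v-76:v+76,u-100:u+100],(400,304),interpolation=cv2.INTER_CUBIC)[:296])
cv2.imwrite("pics/crop.png",cv2.vconcat([cv2.hconcat([ims[0][:296],ims[1]]),cv2.hconcat([ims[2][:296],ims[3]])])[:,:,::-1])
E
python3 m.py
```

```text
scene
module [ 0.567 -0.371  0.071]
panel [0.57  0.176 0.123]
bench z -0.0004756113407197976
(0.062, 0.085) 368 [ 598.9 -389.9] [ 80.2 165.1] 52.7 medz 0.0714
(0.036, 0.056) 409 [ 589.9 -396.6] [123.9 155.7] 40.3 medz 0.0456
(0.03, 0.085) 954 [ 592.7 -397.5] [125.  163.8] 42.3 medz 0.0536
panel n 5926 [-0.4867 -0.2727  0.8299] slope 33.91 psi 0.5107
panel rect [ 576.2 -131.7] [463.6 348.5] 0.2103380709886551 z -0.2356124927714208
top
module [ 0.566 -0.349  0.069]
panel [0.533 0.193 0.105]
bench z -0.00015615944292982393
(0.062, 0.085) 452 [ 590.7 -390.7] [ 78.3 146. ] 46.8 medz 0.072
(0.036, 0.056) 335 [ 584.8 -395.7] [120.3 135.7] 34.9 medz 0.0462
(0.03, 0.085) 836 [ 585.4 -395.5] [120.8 137.6] 35.9 medz 0.0686
panel n 1497 [-0.2577 -0.1468  0.955 ] slope 17.25 psi 0.5178
panel rect [ 589.4 -144.9] [366.4 293.6] 13.798543930053711 z -0.24036263481060066
```

View pics/crop.png

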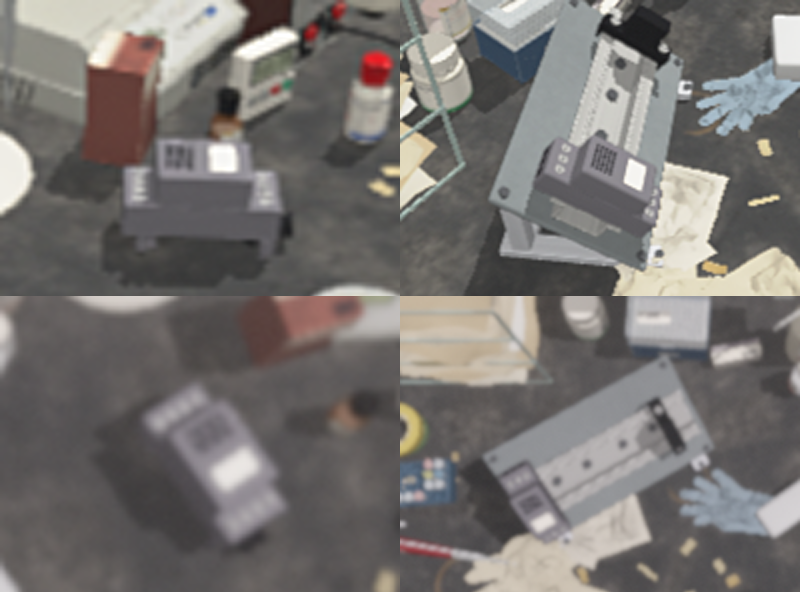

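The crop shows the module with its dark clip tab at the robot-side end: right in the scene view at (285,225), bottom in the top view at (260,543). So module +x points away from the robot, at a yaw close to the rail's. I'll refine both fits with tighter gating.

```bash
cat > m2.py <<'E'
from h import *
R0=railR(.513)
for n in("scene","top"):
    z=np.load(n+"0.npz");p,d=z["p"],z["d"];W=cloud(n,p,d);ok=d>0
    print(n)
    hsv=cv2.cvtColor(p,cv2.COLOR_RGB2HSV)
    red=(hsv[...,1]>90)
    c=np.array([.575,-.362])
    for lo,hi in((.066,.078),(.038,.052),(.03,.085)):
        for k in range(3):
            M=ok&~red&(np.hypot(W[...,0]-c[0],W[...,1]-c[1])<.075)&(W[...,2]>lo)&(W[...,2]<hi)
            q=W[M][:,:2];r=cv2.minAreaRect(q.astype(np.float32)*1000)
            c=np.array(r[0])/1000
        print((lo,hi),len(q),np.round(r[0],1),np.round(r[1],1),round(r[2],1),"medz",np.median(W[M][:,2]).round(4))
    # panel
    s0=np.array([.57,.176,.123]);L0=(W-s0)@R0
    box=ok&(abs(L0[...,0])<.09)&(L0[...,1]<.05)&(L0[...,1]>-.3)&(abs(L0[...,2])<.012)
    q=W[box];
    for k in range(8):
        cc=q.mean(0);nv=np.linalg.svd(q-cc,full_matrices=False)[2][2];nv*=np.sign(nv[2])
        q=W[ok&(abs(L0[...,0])<.18)&(abs(L0[...,1])<.35)&(abs((W-cc)@nv)<.004)&(W[...,2]>.015)]
    print("panel n",len(q),nv.round(4),"slope",np.degrees(np.arccos(nv[2])).round(2),"psi",np.arctan2(-nv[1],-nv[0]).round(4))
    M=(ok&(abs(L0[...,0])<.25)&(abs(L0[...,1])<.4)&(abs((W-cc)@nv)<.004)&(W[...,2]>.03)).astype(np.uint8)
    _,lab,st,_=cv2.connectedComponentsWithStats(M);M=lab==1+np.argmax(st[1:,4])
    M=W[M]
    r=cv2.minAreaRect(((M@R0)[:,:2]*1000).astype(np.float32));print("panel rect(rail axes)",np.round(r[0],1),np.round(r[1],1),round(r[2],2),"z",np.median((M@R0)[:,2]))
    L=W@R0
    np.savez(n+"L.npz",L=L)
    # rail front: histogram of heights above panel within panel
    zp=np.median((M@R0)[:,2]);h=L[...,2]-zp
    inp=ok&(abs(L[...,0]-r[0][0]/1000)<.06)&(abs(L[...,1]-r[0][1]/1000)<.15)
    hh,e=np.histogram(h[inp],bins=np.arange(-.006,.1,.004));print(dict(zip((e[:-1]*1000).round().astype(int).tolist(),hh.tolist())))
    for nm,a,b in(("railfront",.021,.029),("stop/unit top",.070,.086)):
        s=inp&(h>a)&(h<b);q=L[s];
        if nm=="railfront":
            rr=cv2.minAreaRect((q[:,:2]*1000).astype(np.float32));print(nm,len(q),np.round(rr[0],1),np.round(rr[1],1),round(rr[2],2),"z",np.median(q[:,2]),"pct x",np.percentile(q[:,0],[1,5,95,99]).round(4))
        else:
            for t,sel in(("unit",q[:,1]>r[0][1]/1000),("stop",q[:,1]<r[0][1]/1000)):
                qq=q[sel]; 
                if len(qq)>5: print(t,len(qq),"x",np.percentile(qq[:,0],[2,98]).round(4),"y",np.percentile(qq[:,1],[2,98]).round(4),"z",np.median(qq[:,2]).round(4))
E
python3 m2.py
```

```text
scene
(0.066, 0.078) 260 [ 561.5 -364.8] [70.3 57.4] 31.9 medz 0.0715
(0.038, 0.052) 257 [ 561.1 -362.1] [119.   54.6] 32.7 medz 0.0454
(0.03, 0.085) 714 [ 562.1 -363.7] [119.   58.2] 32.5 medz 0.0528
panel n 4147 [-0.4694 -0.2621  0.8432] slope 32.52 psi 0.5093
panel rect(rail axes) [ 493.6 -157. ] [133.6 301.8] 1.16 z -0.23467227934357557
{-6: 149, -2: 2340, 2: 906, 6: 129, 10: 49, 14: 36, 18: 53, 22: 730, 26: 177, 30: 130, 34: 124, 38: 169, 42: 146, 46: 106, 50: 156, 54: 296, 58: 97, 62: 102, 66: 85, 70: 91, 74: 171, 78: 595, 82: 147, 86: 0, 90: 0, 94: 0}
railfront 899 [ 483.3 -156.9] [280.4  97. ] 89.58 z -0.20988321120967524 pct x [0.4363 0.4381 0.5105 0.5159]
unit 865 x [0.4399 0.5088] y [-0.0614 -0.019 ] z -0.1537
stop 139 x [0.4537 0.4954] y [-0.264  -0.2449] z -0.1587
top
(0.066, 0.078) 415 [ 562.7 -363.5] [71.2 55.3] 32.7 medz 0.072
(0.038, 0.052) 291 [ 562.3 -362.9] [119.3  53.9] 32.6 medz 0.0461
(0.03, 0.085) 772 [ 562.4 -363.4] [119.3  55.5] 33.0 medz 0.069
panel n 2962 [-0.4741 -0.2708  0.8378] slope 33.1 psi 0.519
panel rect(rail axes) [ 498.6 -156.2] [299.7 125.4] 89.39 z -0.23470369964995969
{-6: 305, -2: 1411, 2: 789, 6: 184, 10: 40, 14: 39, 18: 83, 22: 520, 26: 202, 30: 18, 34: 15, 38: 52, 42: 38, 46: 22, 50: 58, 54: 108, 58: 26, 62: 19, 66: 14, 70: 34, 74: 99, 78: 288, 82: 111, 86: 2, 90: 0, 94: 0}
railfront 747 [ 479.6 -159.8] [276.8  92.6] 86.19 z -0.2098157266151835 pct x [0.439  0.4402 0.5114 0.5171]
unit 425 x [0.4407 0.5098] y [-0.0627 -0.0202] z -0.1537
stop 107 x [0.4548 0.4969] y [-0.2653 -0.2459] z -0.1585
```

```bash
cat >> h.py <<'E'
from scipy.spatial.transform import Rotation as Ro
RR=railR(.513); RO=RR@np.array([.4752,-.157,-.2098])
YAW=np.radians(32.7); MO=np.array([.5622,-.3633,0.]); RM=Ro.from_euler('z',YAW).as_matrix()
GX=-.012; TZ=.030                       # TCP in module frame
FL=np.diag([1.,-1,-1])
def q(R): return np.roll(Ro.from_matrix(R).as_quat(),1)
def tool(o,R): return o+R@[GX,0,TZ], q(R@FL)     # module origin/axes -> TCP pose
TIP=np.array([.032,0,.0065])
def mod(th,tipx,tipz,y=0.):                # tilt, lip tip in rail frame -> module pose in world
    A=Ro.from_euler('y',th).as_matrix(); o=np.array([tipx,y,tipz])-A@TIP
    return RO+RR@o, RR@A
def inrail(p): return RR.T@(np.asarray(p)-RO)
E
cat > chk.py <<'E'
from h import *
print("rail origin",RO)
for n in("scene","top"):
    z=np.load(n+"0.npz");W=cloud(n,z["p"],z["d"]);l=(W-MO)@RM
    s=(z["d"]>0)&(abs(l[...,0])<.08)&(abs(l[...,1])>.035)&(abs(l[...,1])<.11)&(l[...,2]>.02)&(l[...,2]<.3)
    q_=l[s]; print(n,[(sg,len(q_[np.sign(q_[:,1])==sg]),np.abs(q_[np.sign(q_[:,1])==sg]).min(0).round(3) if (np.sign(q_[:,1])==sg).any() else None) for sg in(-1,1)])
for nm,(p,o) in dict(g=tool(MO,RM),lift=tool(MO+[0,0,.22],RM),pre=tool(*mod(.3,.046,.09)),pre2=tool(*mod(.3,.046,-.0063)),hook=tool(*mod(.3,.032,-.0063)),flat=tool(*mod(0,.031,-.0095)),
   push=(RO+RR@[0,-.135,.02],q(RR@FL))).items():
    j=inverse_kinematics(p,o);print(nm,np.round(p,3),None if j is None else np.round(j,2))
E
python3 chk.py
```

```text
rail origin [0.52105454 0.11331663 0.10070542]
scene [(-1, 270, array([0.022, 0.089, 0.02 ])), (1, 0, None)]
top [(-1, 187, array([0.025, 0.091, 0.02 ])), (1, 0, None)]
g [ 0.552 -0.37   0.03 ] [-0.65  0.76  1.32 -0.    1.06  0.35]
lift [ 0.552 -0.37   0.25 ] [-0.65  0.55  1.12 -0.    1.47  0.35]
pre [0.466 0.082 0.21 ] [0.02 0.   1.95 0.18 0.93 0.99]
pre2 [0.514 0.109 0.131] [0.08 0.23 1.9  0.19 0.74 1.01]
hook [0.504 0.104 0.123] [0.07 0.22 1.94 0.2  0.72 0.99]
flat [0.505 0.104 0.105] [-0.    0.19  2.12  0.82  0.4   0.36]
push [ 0.577 -0.01   0.117] [-0.25  0.32  1.91  0.79  0.59  0.21]
```

```bash
sed -i 's/^RR=railR.*/&; RO[2]=.100/' h.py
python3 - <<'E'
from h import *
move_to(*tool(MO+[0,0,.11],RM)); p,o=tool(MO,RM); servo_line(p,.15)
clamp(60); s=get_state();print(s["t"],s["gripper_width"],s["gripper_force"],s["eef_pos"]-p,s["contact_force"])
servo_line(p+[0,0,.20],.25); s=get_state();print(s["t"],s["gripper_width"],s["gripper_force"],s["contact_force"])
im,d=camera("scene");np.savez("s1.npz",p=im,d=d)
W=cloud("scene",im,d);l=(W-MO-[0,0,.2])@RM
t=l[(d>0)&(abs(l[...,0]-.02)<.07)&(abs(l[...,1])<.04)&(abs(l[...,2]-.046)<.006)]
print("step z:", [(a,np.median(t[abs(t[:,0]-a)<.006][:,2]).round(4) if (abs(t[:,0]-a)<.006).any() else None) for a in(-.05,.042,.052)], "xmax",np.percentile(t[:,0],98) if len(t) else None)
cv2.imwrite("pics/s1.png",cv2.resize(im[60:300,180:500,::-1],(640,480)))
E
```

```text
2.9667 0.6292619463791629 63.957456070929766 [ 0.00043532 -0.00037675  0.00113319] [-0.31637282 -0.46641264  6.82803492]
3.9167 0.6299875014734313 63.528713677078485 [-0.01321123  0.23708832 -3.27059981]
step z: [(-0.05, np.float64(0.0433)), (0.042, np.float64(0.0428)), (0.052, np.float64(0.0422))] xmax 0.056890898887003126
```

View pics/s1.png

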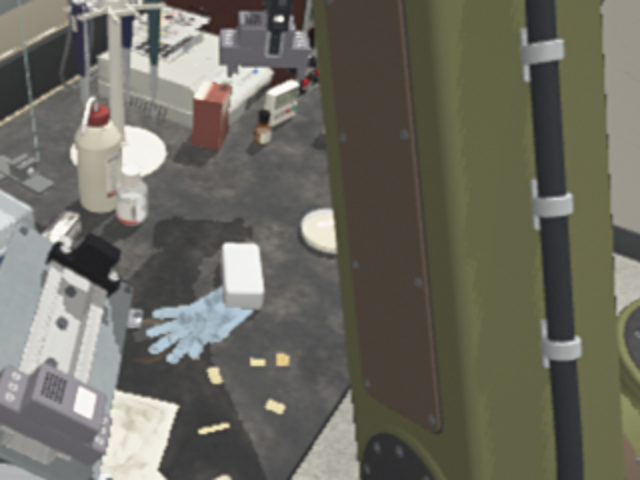

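The module is gripped and level, at (265,45) in the crop. I'll set TZ to 31.1 mm to match the actual TCP height at the grasp, then carry it to the pre-hook pose and measure it relative to the rail.

```bash
sed -i 's/TZ=.030/TZ=.0311/' h.py
cat > pre.py <<'E'
from h import *
TH=.3
s=get_state();p,o=tool(*mod(TH,.05,.06))
h=s["eef_pos"][2]
servo_line([p[0],p[1],max(p[2],h)],.3,o); servo_line(p,.2)
pause(.3);s=get_state();print(s["t"],"err",inrail(s["eef_pos"])-inrail(p),s["contact_force"])
mo,mR=mod(TH,.05,.06)
for n in("scene","top"):
    im,d=camera(n);np.savez(n+"2.npz",p=im,d=d);W=cloud(n,im,d);l=(W-mo)@mR;ok=d>0
    a=ok&(abs(l[...,1])<.026)
    for nm,x0,x1,z in(("footstep",-.057,-.04,.046),("topstep",.04,.057,.046),("front",-.034,.034,.072)):
        t=l[a&(l[...,0]>x0)&(l[...,0]<x1)&(abs(l[...,2]-z)<.008)]
        if len(t)>8: print(n,nm,len(t),"z-nominal",(np.median(t[:,2])-z).round(4),"y",np.percentile(t[:,1],[2,98]).round(4))
    t=l[a&(l[...,2]>.018)&(l[...,2]<.05)&(abs(l[...,0])<.075)]
    if len(t): print(n,"x ext",np.percentile(t[:,0],[1,99]).round(4),"y",np.percentile(t[:,1],[1,99]).round(4))
    cv2.imwrite(f"pics/{n}2.png",cv2.resize(im[:,60:360,::-1],(600,768))[200:740] if n=="scene" else im[:,:,::-1])
    L=(W-RO)@RR;t=L[ok&(abs(abs(L[...,0])-.031)<.004)&(L[...,1]>-.075)&(L[...,1]<.08)&(abs(L[...,2])<.006)]
    print(n,"rail front z",len(t),np.median(t[:,2]).round(4) if len(t) else None)
E
python3 pre.py
```

```text
6.325 err [ 0.00073426 -0.00019486  0.00056837] [-0.65055222  0.37324823 -2.09595991]
scene footstep 163 z-nominal 0.0003 y [-0.0236  0.0256]
scene topstep 178 z-nominal 0.0004 y [-0.0242  0.0257]
scene front 368 z-nominal 0.0002 y [-0.0246  0.0257]
scene x ext [-0.0712  0.0592] y [-0.0246  0.026 ]
scene rail front z 279 0.0005
top topstep 135 z-nominal 0.0005 y [-0.0249  0.0248]
top front 133 z-nominal 0.0003 y [-0.0254  0.0239]
top x ext [0.0364 0.0605] y [-0.0254  0.0253]
top rail front z 73 0.001
```

View pics/scene2.png

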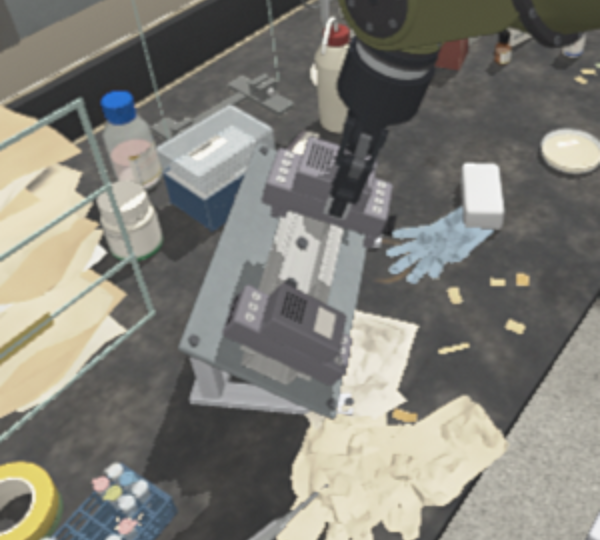

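The module sits within 0.5 mm of its predicted pose relative to the rail and hangs tilted above it, at (320,190) in the picture. Next is the hook.

```bash
cat > hook.py <<'E'
from h import *
A=Ro.from_euler('y',.3).as_matrix()
def tip():  # estimated lip tip in rail frame from eef state
    s=get_state();R=Ro.from_quat(np.roll(s["ee_rot"],-1)).as_matrix()@FL
    o=s["eef_pos"]-R@[GX,0,TZ]; return inrail(o+R@TIP).round(4),(RR.T@s["contact_force"]).round(1),s["t"]
print(tip())
c=servo_line(tool(*mod(.3,.046,-.006))[0],.08,contact_N=10);print(c,tip())
if not c:
    c=servo_line(tool(*mod(.3,.029,-.006))[0],.03,contact_N=6);print(c,tip())
    pause(.2);print(tip())
E
python3 hook.py
```

```text
(array([ 0.0504, -0.0001,  0.0604]), array([-1.6, -0.1, -2. ]), 6.425)
False (array([ 0.0463, -0.0001, -0.0057]), array([-2.2,  0.1, -3.7]), 7.4)
False (array([ 0.0291, -0.0001, -0.006 ]), array([-1.3,  0.6, -2.1]), 8.1167)
(array([ 0.0291,  0.    , -0.006 ]), array([-2.3, -0.4, -2.4]), 8.3167)
```

```bash
cat > w.py <<'E'
from hook import tip
E
sed -i '/^print(tip/,$d' hook.py
python3 - <<'E'
from h import *
from hook import tip
c=servo_line(tool(*mod(.3,.0245,-.006))[0],.015,contact_N=5);print(c,tip())
im,d=camera("scene");cv2.imwrite("pics/s3.png",cv2.resize(im[110:260,130:330,::-1],(800,600),interpolation=cv2.INTER_CUBIC))
E
```

```text
True (array([ 0.0279, -0.0001, -0.006 ]), array([ 3.1,  1.2, -1.8]), 8.5583)
```

View pics/s3.png

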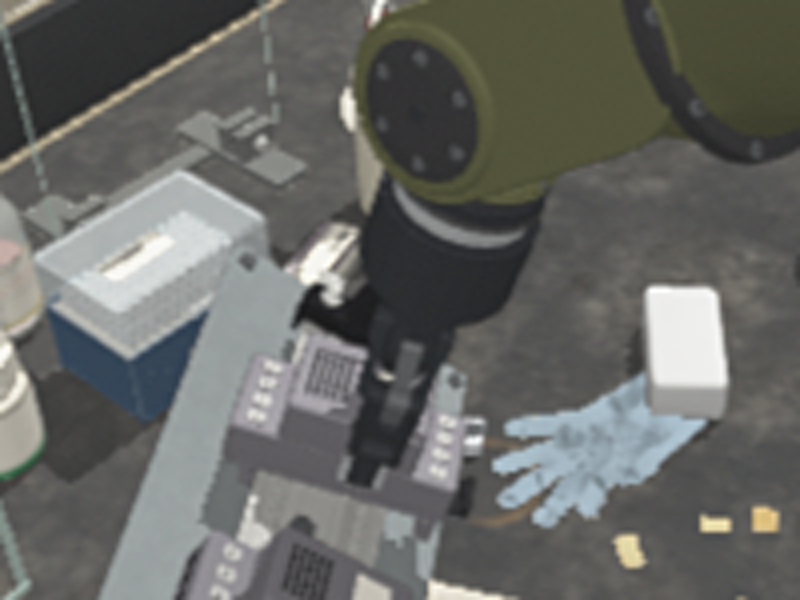

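Web contact came 1.5 mm earlier down-slope than expected, so I'll shift the rail estimate by that. The picture shows the lip end under the upper edge at (240,430) and the foot raised. Next: tilt down.

```bash
sed -i 's/; RO\[2\]=.100/; RO[2]=.100; RO-=RR[:,0]*.0015/' h.py
cat > tilt.py <<'E'
from h import *
from hook import tip
clamp(100)
def go(th,x,z,v=.02,N=None):
    p,o=tool(*mod(th,x,z));c=servo_line(p,v,o,contact_N=N)
    print(th,c,*tip(), "mom",(RR.T@get_state()["moment"]).round(2))
    return c
go(.3,.0306,-.006);pause(.15)
go(.2,.0307,-.007)
go(.12,.0307,-.008,N=50)
go(.05,.0307,-.009,N=50)
go(0,.0307,-.0098,N=60)
E
python3 tilt.py
```

```text
0.3 False [ 0.0302  0.0001 -0.0061] [-2.5  0.1 -1.8] 9.0917 mom [0.04 0.34 0.04]
0.2 False [ 0.0305 -0.     -0.0069] [-2.8 -0.2  1.5] 9.675 mom [ 0.03  0.66 -0.01]
0.12 False [ 0.0313 -0.0003 -0.0075] [-3.8  0.  11.9] 10.0667 mom [-0.01  0.83 -0.01]
0.05 False [ 0.0318 -0.0003 -0.0082] [-4.5  0.  23.3] 10.4333 mom [ 0.27  0.27 -0.03]
0 True [ 0.0331 -0.0008 -0.0078] [0.5 1.8 8.7] 10.675 mom [0.07 0.2  0.03]
```

```bash
cat > look.py <<'E'
from h import *
from hook import tip
def look(tag):
    s=get_state();print(*tip(),"w",s["gripper_width"],"gf",s["gripper_force"])
    R=Ro.from_quat(np.roll(s["ee_rot"],-1)).as_matrix()@FL
    print("tool tilt vs rail",(RR.T@R).round(3)[[0,1],[2,2]])
    im,d=camera("scene");W=cloud("scene",im,d);L=(W-RO)@RR;a=(d>0)&(abs(L[...,1])<.024)
    for nm,x0,x1,z in(("foot",-.057,-.041,.030),("top",.041,.057,.030),("front",-.034,.034,.056)):
        t=L[a&(L[...,0]>x0)&(L[...,0]<x1)&(abs(L[...,2]-z)<.012)]
        if len(t)>8:print(nm,len(t),"z-nom",(np.median(t[:,2])-z).round(4))
    b=(d>0)&(abs(L[...,1]-.116)<.02)
    for nm,x0,x1,z in(("Ufoot",-.057,-.041,.030),("Utop",.041,.057,.030),("Ufront",-.034,.034,.056)):
        t=L[b&(L[...,0]>x0)&(L[...,0]<x1)&(abs(L[...,2]-z)<.012)]
        if len(t)>8:print(nm,len(t),"z-nom",(np.median(t[:,2])-z).round(4))
    for nm,m in(("mod",a),("unit",b)):
        t=L[m&(L[...,2]>.034)&(L[...,2]<.058)&(abs(L[...,0])<.06)];print(nm,"upper x",np.percentile(t[:,0],[1,99]).round(4))
        t=L[m&(L[...,2]>.0)&(L[...,2]<.028)&(abs(L[...,0])<.09)];print(nm,"lower xmin",np.percentile(t[:,0],[1,3]).round(4))
    cv2.imwrite(f"pics/{tag}.png",cv2.resize(im[130:280,140:340,::-1],(800,600),interpolation=cv2.INTER_CUBIC))
E
python3 -c "from look import *;look('s4')"
```

```text
[ 0.0331 -0.0008 -0.0078] [0.5 1.8 8.7] 10.675 w 0.6215768203216699 gf 108.09996610548524
tool tilt vs rail [-0.008  0.002]
foot 36 z-nom 0.0007
top 136 z-nom 0.001
front 327 z-nom 0.0008
Ufoot 99 z-nom 0.0014
Utop 160 z-nom 0.0012
Ufront 639 z-nom 0.001
mod upper x [-0.0241  0.0363]
mod lower xmin [-0.073  -0.0719]
unit upper x [-0.035   0.0358]
unit lower xmin [-0.0582 -0.0552]
```

View pics/s4.png

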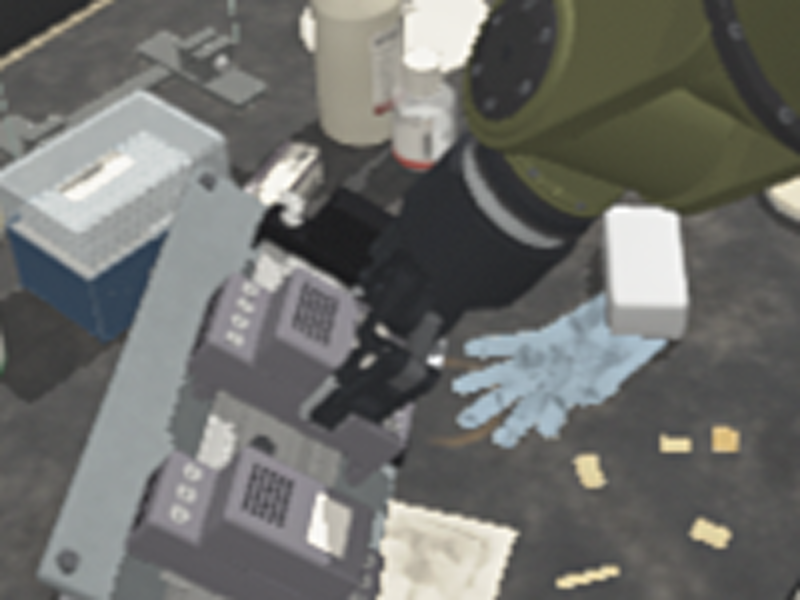

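The module sits flat at the same height as the fixed unit. The clip tab extends to x = -73 mm, fully out, so the clip has snapped. Release, retreat and recheck.

Run:
```python
from h import *
from look import look
release();s=get_state();p=s["eef_pos"]
servo_line(p+RR[:,2]*.10,.15)
look("s5")
clamp(20)
o=q(RR@FL)
servo_line(RO+RR@[0,-.140,.14],.2,o)
c=servo_line(RO+RR@[0,-.140,.024],.12,contact_N=8);s=get_state();print(c,inrail(s["eef_pos"]).round(4),s["t"])
```

```text
[ 0.0316 -0.0005  0.0911] [-0.1 -0.1 -0.2] 11.9667 w 1.0013257543501866 gf 0.0
tool tilt vs rail [-0.005  0.002]
foot 81 z-nom 0.0011
top 131 z-nom 0.001
front 563 z-nom 0.0007
Ufoot 101 z-nom 0.0013
Utop 155 z-nom 0.0013
Ufront 640 z-nom 0.001
mod upper x [-0.0364  0.0344]
mod lower xmin [-0.0753 -0.0745]
unit upper x [-0.0347  0.036 ]
unit lower xmin [-0.0569 -0.0475]
False [ 0.0003 -0.1401  0.0245] 14.7583
```

```bash
cat > push.py <<'E'
from h import *
def st():
    s=get_state();return inrail(s["eef_pos"]).round(4),(RR.T@s["contact_force"]).round(1),s["t"]
c=servo_line(RO+RR@[0,-.075,.024],.06,contact_N=12);print(c,st())
if not c:
    c=servo_line(RO+RR@[0,-.045,.024],.02,contact_N=4);print(c,st())
for n in("scene","top"):
    im,d=camera(n);W=cloud(n,im,d);L=(W-RO)@RR;ok=d>0
    t=L[ok&(abs(L[...,0])<.034)&(abs(L[...,1])<.04)&(abs(L[...,2]-.056)<.003)]
    print(n,"mod y",np.percentile(t[:,1],[2,50,98]).round(4))
    k=ok&(im.max(2)<70)&(abs(L[...,0])<.022)&(L[...,1]>-.12)&(L[...,1]<0)&(abs(L[...,2]-.052)<.004)
    t=L[k];print(n,"stop top y",len(t),np.percentile(t[:,1],[2,98]).round(4) if len(t) else None)
    cv2.imwrite(f"pics/{n}6.png",cv2.resize(im[130:280,140:340,::-1],(800,600),interpolation=cv2.INTER_CUBIC))
E
python3 push.py
```

```text
False (array([-0.    , -0.0751,  0.0239]), array([ 1. , -0.2, -0.1]), 15.9917)
True (array([-0.0003, -0.0612,  0.0239]), array([-0.2, -0.2,  0.7]), 16.8)
scene mod y [-0.0314  0.0022  0.0265]
scene stop top y 89 [-0.0502 -0.0318]
top mod y [-0.0295  0.0062  0.0258]
top stop top y 33 [-0.0452 -0.0289]
```

View pics/scene6.png

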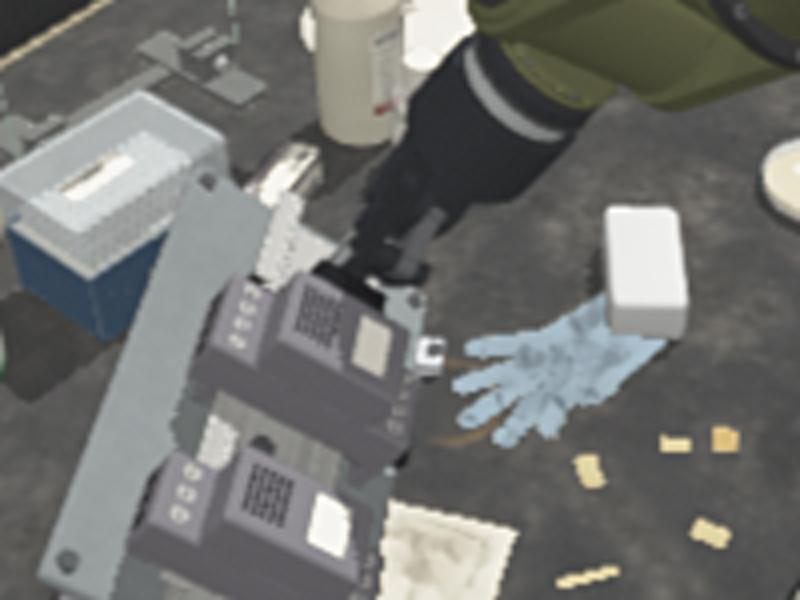

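The stop at (350,285) is next to the module, at the predicted position. I'll nudge once more to confirm contact, then back away and check the gap.

```bash
python3 - <<'E'
from h import *
from push import st
E
python3 - <<'E'
from h import *
from look import look
def st():
    s=get_state();return inrail(s["eef_pos"]).round(4),(RR.T@s["contact_force"]).round(1),s["t"]
x=inrail(get_state()["eef_pos"])
c=servo_line(RO+RR@[0,x[1]+.004,.024],.01,contact_N=6);print(c,st())
x=inrail(get_state()["eef_pos"])
servo_line(RO+RR@[0,x[1]-.02,.024],.05);servo_line(RO+RR@[0,x[1]-.03,.16],.2);print(st())
look("s7")
for n in("scene","top"):
    im,d=camera(n);W=cloud(n,im,d);L=(W-RO)@RR;ok=d>0
    k=ok&(abs(L[...,0])<.02)&(L[...,1]>-.12)&(L[...,1]<.04)&(abs(L[...,2]-.054)<.006)
    dark=k&(im.max(2)<60);t=L[dark][:,1];u=L[k&~dark][:,1]
    print(n,"stop",len(t),np.percentile(t,[2,50,98]).round(4),"mod",np.percentile(u,[2,50,98]).round(4))
E
```

```text
False (array([-0.0002, -0.0755,  0.024 ]), array([-0.5, -0.2, -0.1]), 17.275)
True (array([-0.0001, -0.0603,  0.0239]), array([ 1. , -0.7, -0.3]), 18.1083)
scene mod y [-0.0279  0.0033  0.0275]
scene stop top y 90 [-0.0491 -0.0309]
top mod y [-0.029   0.007   0.0262]
top stop top y 32 [-0.0463 -0.0291]
True (array([-0.0005, -0.0597,  0.0237]), array([ 0.9, -0.5,  1. ]), 18.475)
(array([-0.0004, -0.0894,  0.1593]), array([-0.9, -0.9, -0.4]), 19.8583)
[ 0.0436 -0.0895  0.1346] [-0.9 -0.9 -0.4] 19.8583 w 0.00388533617757659 gf 0.0
tool tilt vs rail [0.003 0.001]
foot 73 z-nom 0.001
top 128 z-nom 0.001
front 533 z-nom 0.0007
Ufoot 103 z-nom 0.0012
Utop 158 z-nom 0.0013
Ufront 637 z-nom 0.001
mod upper x [-0.0361  0.0344]
mod lower xmin [-0.0753 -0.0743]
unit upper x [-0.0351  0.0359]
unit lower xmin [-0.0591 -0.0541]
scene stop 62 [-0.0436 -0.0377 -0.032 ] mod [-0.033   0.0044  0.0281]
top stop 49 [-0.0403 -0.0351 -0.0299] mod [-0.0437 -0.0036  0.0268]
```

View pics/s7.png

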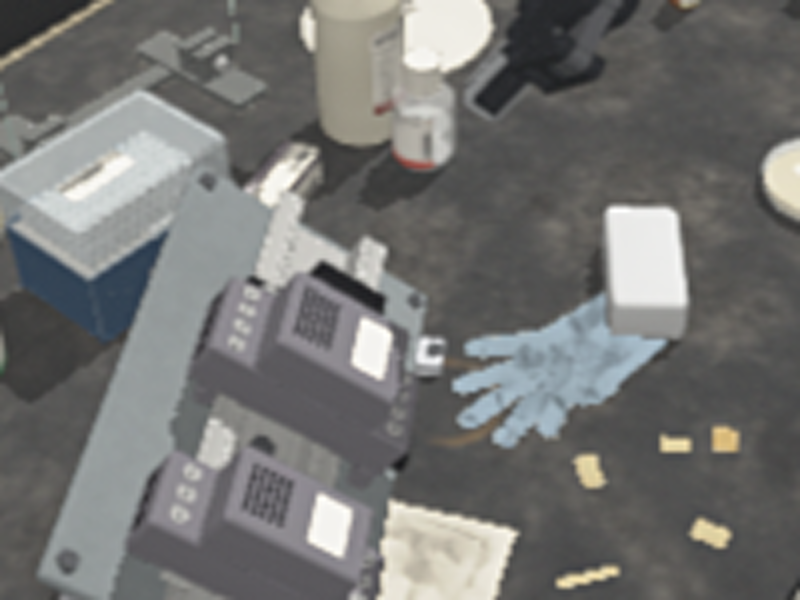

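The stop is up against the module and the rest of the bench is as it was. One last short push of 3 mm will rule out any remaining gap, then I'll retreat and sign off.

Run:
```python
from h import *
def st():
    s=get_state();return inrail(s["eef_pos"]).round(4),(RR.T@s["contact_force"]).round(1),s["t"]
servo_line(RO+RR@[0,-.08,.024],.15)
print(servo_line(RO+RR@[0,-.0605,.024],.04,contact_N=12),st())
print(servo_line(RO+RR@[0,-.0572,.024],.015,contact_N=12),st())
servo_line(RO+RR@[0,-.08,.024],.05);servo_line(RO+RR@[0,-.09,.16],.2);pause(.5);print(st())
from look import look; look("s8")
print(sign_off())
```

```text
False (array([ 0.0001, -0.0604,  0.024 ]), array([0.5, 0.4, 0.4]), 21.7083)
False (array([ 0.0001, -0.0576,  0.0241]), array([-0.4, -4.6,  0.1]), 22.075)
(array([-1.000e-04, -9.000e-02,  1.599e-01]), array([-0.4, -0.4,  0.4]), 24.0167)
[ 0.0439 -0.09    0.1352] [-0.4 -0.4  0.4] 24.0167 w 1.737408482485357e-05 gf 0.0
tool tilt vs rail [0.002 0.001]
foot 69 z-nom 0.0007
top 128 z-nom 0.0008
front 519 z-nom 0.0007
Ufoot 95 z-nom 0.0013
Utop 159 z-nom 0.0012
Ufront 637 z-nom 0.001
mod upper x [-0.036   0.0345]
mod lower xmin [-0.075 -0.074]
unit upper x [-0.0348  0.0359]
unit lower xmin [-0.0562 -0.0504]
the job is handed in; nothing more can be done
None
```

I handed the job in at about 24 s: by camera and force readings the module lies flat on the rail with its lip hooked and clip snapped, the end stop is against it, and the arm is clear; sign-off returned no verdict.

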